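# Weigh the vial from the back of the reagent stand

## Task

Weigh the small vial that is hemmed in at the back of the blue reagent stand: first move the round bottle, the square bottle and the flask out of its way onto the steel tray, so that all three stand there together, then stand the vial in the middle of the balance pan and leave it there, and after that put each of the three back on the very spot in the stand where it stood at the start. Keep them all upright, set them down rather than drop them, and do not shift the beaker, the jar or the tip box.

Things in the scene. Friction and masses are not known exactly. Their poses are not given: they have to be found in the camera images.
- round_bottle: Amber glass bottle with a round body, 50 mm in diameter up to 76 mm, a shoulder up to 95 mm and an upright cylindrical black cap, 32 mm in diameter, from 95 mm to the top at 130 mm. About 0.2 kg. Stands upright, origin at the centre of its underside, z up.
- square_bottle: White plastic bottle with a square body, 46 x 46 mm up to 80 mm, a shoulder up to 90 mm and an upright cylindrical grey cap, 34 mm in diameter, from 90 mm to the top at 125 mm. About 0.2 kg. Stands upright, origin at the centre of its underside, z up. x and y are square to its sides.
- flask: Conical clear glass flask with white contents, 54 mm in diameter at the foot, narrowing to a 24 mm neck at 85 mm, with a cylindrical dark rubber stopper, 30 mm in diameter, from 100 mm to the top at 135 mm. About 0.2 kg. Stands upright, origin at the centre of its underside, z up.
- vial: Squat round glass vial with an aluminium cap: body 28 mm in diameter, cap 30 mm in diameter from 34 mm to the top at 48 mm. About 0.05 kg. Stands upright, origin at the centre of its underside, z up. It stands at the middle of the stand's back wall, with one of the three taller things to its left, one to its right and one in front; which is where differs from start to start.
- stand: Fixed blue plastic reagent stand, 124 mm (its x) by 176 mm (its y), with a flat floor 6 mm above the bench, 4 mm walls on the rim: 14 mm high at front and sides, 60 mm high at the back (+x). No pockets: things stand on the plain floor. About where they stand, x and y from the origin: vial at (28, 0) mm, the three others at (20, 50), (20, -50) and (-25, 0) mm, each up to 3 mm off. Origin at the centre of the underside on the bench, x towards the back wall, z up.
- tray: Fixed shallow steel tray, empty, 270 mm (its x) by 120 mm (its y), floor 3 mm above the bench, rim 10 mm high and 3 mm thick; it lies to one side of the stand, left or right. Origin at the centre of the underside on the bench, x along its length, z up.
- pan (a point): Centre of the top face of the round steel pan, 92 mm in diameter, of a small fixed white laboratory balance (170 x 120 x 40 mm), on the other side of the stand from the tray. The pan's top is 48 mm above the bench and does not give; the point lies 22 mm along the balance's x from the middle of its housing, away from the display. z up.
- beaker: Glass beaker, 68 mm in diameter at the rim, 85 mm high, empty, standing on the bench on the robot's side of the stand. To be left alone. Origin at the centre of its underside.
- jar: Closed white jar, 56 mm in diameter, 60 mm high, on the bench on the robot's side of the stand. To be left alone. Origin at the centre of its underside.
- tip_box: White pipette tip box with yellow tips, 85 x 122 mm, 65 mm high, on the bench beyond the stand. To be left alone. Origin at the centre of its underside.

How it is judged:
By the outcome, as a careful person would: the job done as asked, in the order asked, and still so for the second after the job is handed in, with the robot touching nothing.
It also fails if it takes over 141 s, if anything falls off the work surface, if the arm or the gripper's body presses on something with over 40 N, if the wrist force passes 120 N, or if a joint passes its speed limit or range.

## Robot

A 7-joint arm with a two-finger parallel gripper is mounted at the origin on the work surface. World frame = base frame: x ahead of the robot, y to its left, z up, the work surface at z = 0. Lengths are in m, angles in rad, forces in N, time in s.
With the tool pointing down it reaches from about 0.425 to 0.825 m from the base axis. Payload 3.6 kg.
Tool frame: the origin (TCP) lies where the fingers leave the gripper's body, on its centre line; the fingertips stand 73 mm ahead of it and the grasp point (between the pads) lies 54 mm ahead of it; z points along the fingers, y is the line along which they close (so a half turn about z gives the same grasp; the last joint's range is limited). The gripper opens to 85 mm and grips with 20 to 120 N. Pads are 22 mm wide; open, the fingers measure 114 mm over their backs; the gripper's body (76 mm by 85 mm) begins 54 mm behind the grasp point. The pads swing forward as they close: fully open they stand 13 mm farther back than shut.
Start: joints at [-1.216, 0.615, -0.013, 1.423, 0.008, 1.103, -0.04], TCP at [0.242, 0.603, 0.304] pointing down, gripper open.
Joint ranges: [-3.12, 3.12], [-0.3, 2.06], [-1.34, 1.32], [0.26, 2.42], [-1.36, 4.5], [0.01, 1.98], [-2.84, 2.84]. Speed limits (rad/s): [2.79, 2.79, 3.14, 3.14, 3.14, 3.14, 3.14].

## Interface

Orientations are given as a unit quaternion [x, y, z, w].
In Python, from station import arm, snapshot, camera_info, ticket gives the robot as it stands. Calls block until the motion is done:
- arm.movep(position, orientation): joint-space move of the TCP to a pose.
- arm.line_to(position, velocity=0.15, ori=None): straight line of the TCP; ori=None keeps the orientation; velocity is the mean speed in m/s.
- arm.move_j(angles): joint-space move.
- arm.move_gripper(opening, effort=None): opening from 0.0 (shut) to 1.0 (fully open); effort is the grip in N (None keeps the last); returns when the fingers have stopped.
- arm.pause(seconds).
- arm.ik(position, orientation): joint angles nearest the present ones, or None.
- snapshot(name): name is "scene" or "top" or "wrist"; returns the picture (400x640x3 uint8, blue, green, red); there is no depth.
- camera_info(name): a dict with "fx", "fy", "cx", "cy" (pixels), "R" (3x3) and "t" (3): a world point X has camera coordinates R X + t; the wrist camera has in their place "T_tool_cam" (4x4, takes a point from camera to tool coordinates, whose origin is the TCP and whose axes are the flange's). Camera axes: x right, y down, z forward; pixel columns grow to the right and rows downward; lengths in m; the calibration is good to about 2 mm. The wrist camera is an equidistant fisheye: a pixel r from the principal point sees the ray r / f radians off the axis. A picture is of the moment at which its call begins: read the wrist's pose just before it. camera_info takes no time and is no camera call.
A pose or a line that the arm cannot do raises arm.MotionError and nothing moves.
- ticket.finish_job(): hands the job in; it is judged then, once.
Readings, each from a call of its own:
- arm.read_time(): time.
- arm.read_joint_positions(): joint angles.
- arm.read_dq(): joint speeds.
- arm.read_effort(): joint torques, N m.
- arm.read_tool_pos(): TCP position.
- arm.read_eef_rot(): TCP orientation.
- arm.read_ft_force(): force on the tool from outside, world axes, zero at the start.
- arm.read_wrist_torque(): the same for the moment, N m.
- arm.read_opening(): opening from 0.0 (shut) to 1.0 (fully open).
- arm.read_finger_force(): force on a finger pad.
Only numpy, scipy, OpenCV 4.12 (cv2) and the standard library are available. Lean on these libraries where they do the work, as an engineer would, in place of code of your own. Each camera call takes 0.05 s, during which the arm holds its last target. There are 200 camera calls.

## Working session

There is one attempt and no reset: what is moved stays moved. The work goes in short steps, each a Python script; the robot and the scene stay as the last script left them, time stands still between calls to the robot, and variables do not carry over. Pictures are saved under pics/ and viewed, at most 14 in all, crops included, and the job is handed in when it is done.

```bash
mkdir -p pics; ls; python3 - <<'E'
from station import arm, snapshot, camera_info
import cv2
for n in("scene","top"):
    cv2.imwrite(f"pics/{n}0.png",snapshot(n)); c=camera_info(n); print(n,c)
print(camera_info("wrist"), arm.read_tool_pos(),arm.read_eef_rot(),arm.read_time(),arm.read_opening())
E
```

```text
pics
scene {'fx': 467.6799568081214, 'fy': 467.6799568081214, 'cx': 321.4275828599061, 'cy': 198.12270172692422, 'R': array([[-0.63999473,  0.76830657, -0.01057205],
       [ 0.65280107,  0.53641919, -0.53488803],
       [-0.40528694, -0.34922696, -0.84485681]]), 't': array([ 0.41032403, -0.35335486,  1.19573553])}
top {'fx': 511.28046683183544, 'fy': 511.28046683183544, 'cx': 314.51340410131854, 'cy': 200.91661164743704, 'R': array([[-2.88373976e-02, -9.99584060e-01, -3.34822269e-04],
       [-9.81191501e-01,  2.83707411e-02, -1.90940670e-01],
       [ 1.90870750e-01, -5.17770726e-03, -9.81601522e-01]]), 't': array([0.00313878, 0.61874959, 0.97973625])}
{'fx': 309.70691628693146, 'fy': 309.70691628693146, 'cx': 319.6346131260026, 'cy': 198.1751952250644, 'T_tool_cam': array([[ 4.78493538e-04, -9.65087897e-01, -2.61925794e-01,
         6.68787466e-02],
       [ 9.99999855e-01,  3.97428885e-04,  3.62467785e-04,
        -5.36832804e-04],
       [-2.45716397e-04, -2.61925929e-01,  9.65087948e-01,
        -6.97539372e-02],
       [ 0.00000000e+00,  0.00000000e+00,  0.00000000e+00,
         1.00000000e+00]])} [0.24197281 0.60271112 0.30282197] [ 1.89708117e-01  9.81839811e-01 -1.16933800e-03 -2.19948503e-04] 0.1 0.9997861856302548
```

View pics/top0.png

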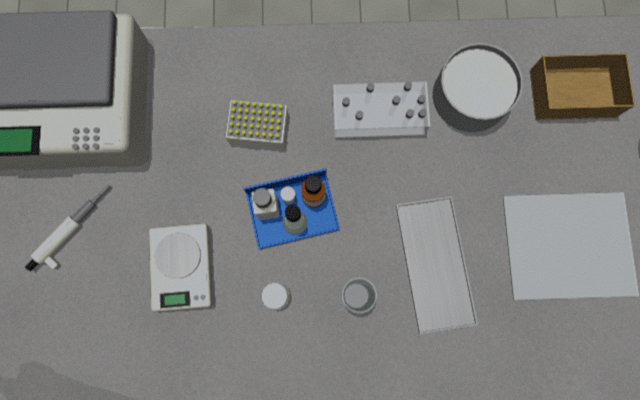

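View pics/scene0.png

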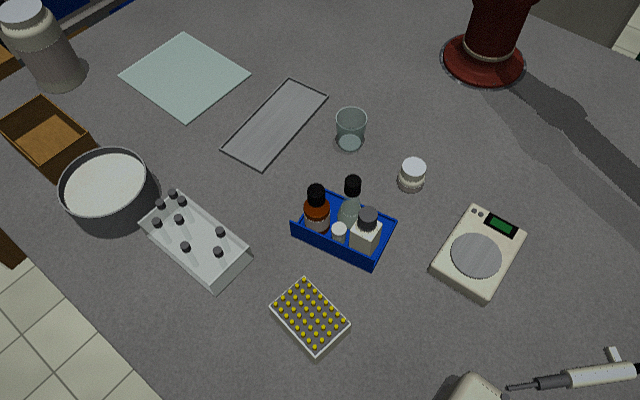

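The top view shows the balance at left (+y, pan at 178,255) and the tray at right (437,265). In the stand, the square bottle is at +y (263,198), the round bottle at -y (313,186), the flask in front (293,214) and the vial at (288,195). The jar is at (275,296), the beaker at (359,295) and the tip box at (257,121).

```bash
cat > h.py <<'E'
import numpy as np, cv2
from scipy.spatial.transform import Rotation as Ro
from station import arm, snapshot, camera_info
def ray(name,uv,pose=None):
    c=camera_info(name); d=np.array([(uv[0]-c['cx'])/c['fx'],(uv[1]-c['cy'])/c['fy'],1.])
    if name=='wrist':
        r=np.hypot(*d[:2]); d=np.r_[d[:2]/max(r,1e-9)*np.sin(r),np.cos(r)]
        p,q=pose; R=Ro.from_quat(q).as_matrix(); T=c['T_tool_cam']
        return R@T[:3,3]+p, R@T[:3,:3]@d
    return -c['R'].T@c['t'], c['R'].T@d
def at(name,uv,z,pose=None):
    o,d=ray(name,uv,pose); return (o+d*(z-o[2])/d[2])[:2]
def pix(X,pose):   # world -> wrist pixel
    c=camera_info('wrist'); p,q=pose; T=c['T_tool_cam']
    x=T[:3,:3].T@(Ro.from_quat(q).as_matrix().T@(np.array(X)-p)-T[:3,3])
    r=np.hypot(x[0],x[1]); a=np.arctan2(r,x[2]); return np.array([c['cx'],c['cy']])+c['fx']*a*x[:2]/r
def quat(yaw): # tool down, tool x at world angle yaw
    return (Ro.from_euler('z',yaw)*Ro.from_quat([1,0,0,0])).as_quat()
def pose(): return np.array(arm.read_tool_pos()),np.array(arm.read_eef_rot())
E
python3 - <<'E'
from h import *
np.set_printoptions(precision=4,suppress=True)
P=lambda n,uv,z:print(n,at('top',uv,z),np.hypot(*at('top',uv,z)))
for n,uv,z in [('FL',(260,246),.014),('FR',(338,234),.014),('BL',(246,183),.06),('BR',(326,172),.06),
 ('sq',(263,198),.131),('vial',(288,195),.054),('round',(313,186),.136),('flask',(293,214),.141),('pan',(178,255),.048),
 ('beaker',(359,295),.085),('jar',(275,296),.06),('tip',(257,121),.065),
 ('tFL',(420,332),.01),('tFR',(476,323),.01),('tBL',(398,206),.01),('tBR',(451,199),.01)]: P(n,uv,z)
print(Ro.from_quat(arm.read_eef_rot()).as_matrix())
I=snapshot('top'); cv2.imwrite('pics/a.png',cv2.resize(I[160:260,230:350],None,fx=6,fy=6,interpolation=cv2.INTER_CUBIC))
E
```

```text
FL [0.5349 0.1016] 0.5444432366253817
FR [ 0.5554 -0.0622] 0.558840396720617
BL [0.6599 0.1243] 0.6715020041036424
BR [ 0.6783 -0.0401] 0.679511437168805
sq [0.6131 0.083 ] 0.6187284782638525
vial [0.6336 0.0392] 0.6347991917772733
round [ 0.6325 -0.0123] 0.6326628456790088
flask [0.5791 0.0264] 0.5797190358555997
pan [0.5178 0.2633] 0.5809441924093011
beaker [ 0.4278 -0.0944] 0.43812958754867254
jar [0.4309 0.0682] 0.4362212735081585
tip [0.7907 0.1003] 0.7970698501344085
tFL [ 0.351  -0.2213] 0.41493320011029355
tFR [ 0.3655 -0.3365] 0.4967941200346836
tBL [ 0.6121 -0.1922] 0.6415551826170784
tBR [ 0.624  -0.3061] 0.6950267079035162
[[-0.928   0.3725 -0.0009]
 [ 0.3725  0.928  -0.0022]
 [-0.     -0.0024 -1.    ]]
```

View pics/a.png

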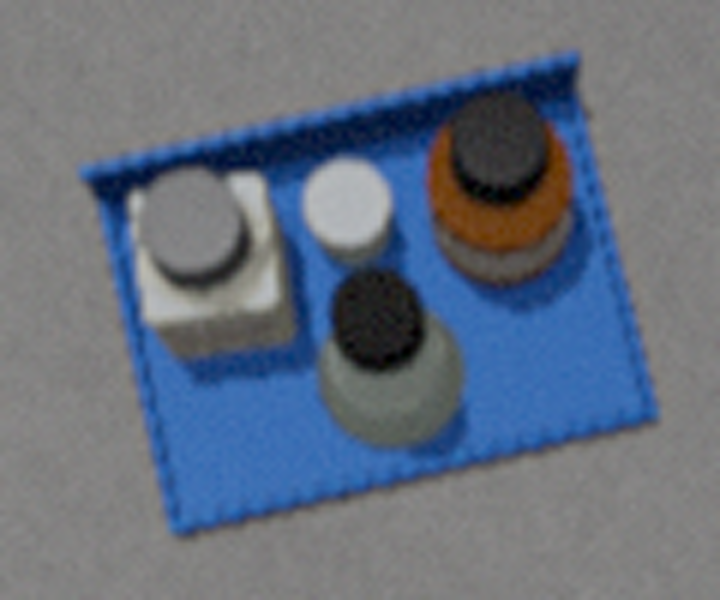

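The crop shows the back-wall corners at about (243.7,189) and (326.3,169), and the front corners at (258.7,249.2) and (339.5,229.7). So the stand is turned by about -12°. Next I'll look from the wrist.

```bash
python3 - <<'E'
from h import *
np.set_printoptions(precision=4,suppress=True)
c=[at('top',u,z) for u,z in [((258.7,249.2),.014),((339.5,229.7),.014),((243.7,189),.06),((326.3,169),.06)]]
print(c)
f=c[0]-c[1]; b=c[2]-c[3]; print(np.linalg.norm(f),np.linalg.norm(b))
yy=(f+b)/2; yaw=np.arctan2(yy[1],yy[0])-np.pi/2; ctr=sum(c)/4; print('yaw',np.degrees(yaw),ctr, np.linalg.norm((c[2]+c[3]-c[0]-c[1])/2))
q=quat(yaw+np.pi); print(q)
arm.movep([ctr[0],ctr[1],.36],q)
arm.pause(.3)
p=pose(); I=snapshot('wrist'); cv2.imwrite('pics/w0.png',I); np.save('w0p.npy',np.r_[p[0],p[1]])
print(p,arm.read_joint_positions(),arm.read_time())
E
```

```text
[array([0.5283, 0.1043]), array([ 0.5644, -0.0657]), array([0.6475, 0.1291]), array([ 0.6847, -0.0409])]
0.17378884188152802 0.17397607987091024
yaw 12.166354739799543 [0.6062 0.0317] 0.12227256897783544
[-0.106   0.9944  0.     -0.    ]
(array([0.6062, 0.0321, 0.36  ]), array([-0.1063,  0.9943,  0.    , -0.    ])) [-0.1071  0.5001  0.0302  1.4717 -0.0157  1.17    1.7091] 2.9167
```

View pics/w0.png

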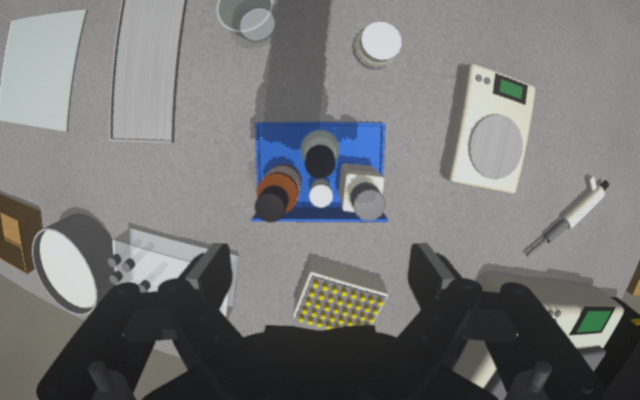

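The wrist view shows the round bottle's cap at (272,203), the flask stopper at (320,161), the square bottle's cap at (368,201) and the vial at (320,194). The stand is square in the view, so yaw ≈12.2° is right. I'll go lower for sharper centres.

```bash
python3 - <<'E'
from h import *
np.set_printoptions(precision=4,suppress=True)
yaw=np.radians(12.17); c=np.array([.6062,.0317]); ex=np.array([np.cos(yaw),np.sin(yaw)])
q=quat(yaw+np.pi); x=c+ex*.055
arm.movep([*x,.275],q); arm.pause(.3)
p=pose(); I=snapshot('wrist'); cv2.imwrite('pics/w1raw.png',I); np.save('w1p.npy',np.r_[p[0],p[1]])
print(p,arm.read_time())
ey=np.array([-ex[1],ex[0]])
for n,(a,b),z in [('sq',(.02,.05),.131),('rd',(.02,-.05),.136),('fl',(-.025,0),.141),('vi',(.028,0),.054)]:
    print(n,pix([*(c+ex*a+ey*b),z],p))
cv2.imwrite('pics/w1.png',cv2.resize(I[60:310,195:445],None,fx=2.4,fy=2.4,interpolation=cv2.INTER_CUBIC))
E
```

```text
(array([0.6601, 0.043 , 0.2772]), array([-0.1058,  0.9944, -0.0001,  0.0016])) 3.75
sq [390.0537 161.6217]
rd [248.6149 162.6673]
fl [320.1656  95.8485]
vi [320.0272 157.3434]
```

View pics/w1.png

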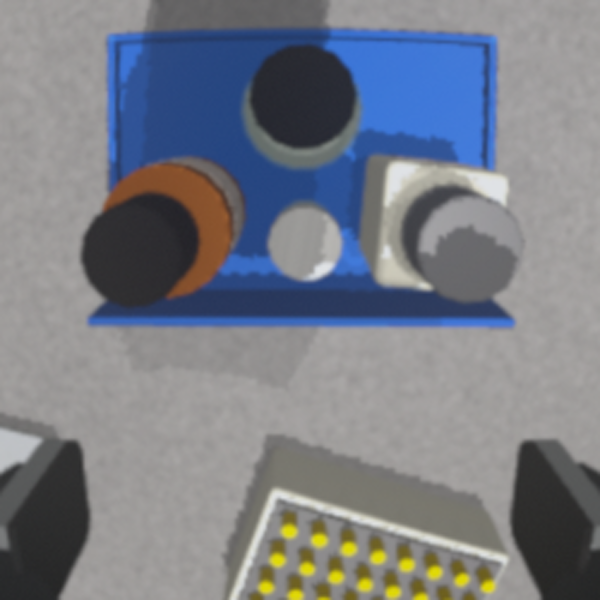

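The crop shows the flask stopper at (303,96), the round cap's top at about (139,251), the grey cap's top at about (471,247) and the vial's cap at (305,241). The stand corners are at (108,37), (497,37), (515,322) and (88,322). I'll convert these and check them with masks.

```bash
python3 - <<'E'
from h import *
np.set_printoptions(precision=4,suppress=True)
P=np.load('w1p.npy'); p=(P[:3],P[3:]); I=cv2.imread('pics/w1raw.png')
w=lambda x,y:(x/2.4+195-.3,y/2.4+60-.3)
FL,FR,BL,BR=[at('wrist',w(*u),z,p) for u,z in [((497,37),.014),((108,37),.014),((515,322),.06),((88,322),.06)]]
print(np.linalg.norm(FL-FR),np.linalg.norm(BL-BR)); c=(FL+FR+BL+BR)/4; yy=FL-FR+BL-BR
yaw=np.arctan2(yy[1],yy[0])-np.pi/2; ex=np.array([np.cos(yaw),np.sin(yaw)]);ey=np.array([-ex[1],ex[0]])
print('ctr',c,np.degrees(yaw),'len',(BL+BR-FL-FR)@ex/2)
hsv=cv2.cvtColor(I,cv2.COLOR_BGR2HSV)
for n,u,z,R in [('rd',(139,251),.136,16),('sq',(471,247),.131,17),('fl',(303,96),.141,15),('vi',(305,241),.054,15)]:
    X=at('wrist',w(*u),z,p); print(n,'manual',X,'stand',[(X-c)@ex,(X-c)@ey])
    cx,cy=w(*u)
    if n in('rd','fl'): m=(hsv[...,2]<75)&(hsv[...,1]<130)
    else: m=(hsv[...,1]<45)&(hsv[...,2]>85)
    disc=np.zeros(m.shape,np.uint8); cv2.circle(disc,(int(cx),int(cy)),30,1,-1)
    m=cv2.morphologyEx(m.astype(np.uint8)*disc,cv2.MORPH_OPEN,np.ones((3,3)))
    k=max(cv2.findContours(m,0,2)[0],key=cv2.contourArea); e,r=cv2.minEnclosingCircle(k)
    X=at('wrist',e,z,p); Rm=np.linalg.norm(at('wrist',(e[0]+r,e[1]),z,p)-at('wrist',(e[0]-r,e[1]),z,p))/2
    print('   mask',e,r,X,'R',Rm*1e3,'vs',R,'stand',[(X-c)@ex,(X-c)@ey])
E
```

```text
0.17490240355124353 0.1750316891367867
ctr [0.6079 0.0327] 12.204860694606449 len 0.12067341946933072
rd manual [ 0.6369 -0.0099] stand [np.float64(0.01925784508723884), np.float64(-0.04776488383976664)]
   mask (253.5939178466797, 163.85911560058594) 25.134374618530273 [ 0.6364 -0.0093] R 18.12288832749403 vs 16 stand [np.float64(0.018968807790916833), np.float64(-0.047048676374031956)]
sq manual [0.6158 0.0856] stand [np.float64(0.018833764227328173), np.float64(0.05009094895670074)]
   mask (390.022216796875, 162.0) 29.986774444580078 [0.6155 0.0848] R 22.261633774609223 vs 17 stand [np.float64(0.018398369298194574), np.float64(0.04938464474014418)]
fl manual [0.5842 0.0275] stand [np.float64(-0.024339839346548927), np.float64(-6.455154287164283e-05)]
   mask (320.63323974609375, 100.18067169189453) 21.81630516052246 [0.5845 0.0273] R 14.292648897754596 vs 15 stand [np.float64(-0.024019683978910557), np.float64(-0.0002718333527047364)]
vi manual [0.6358 0.0398] stand [np.float64(0.028767931540248683), np.float64(0.0010640748787307931)]
   mask (321.6834411621094, 160.4585723876953) 15.891462326049805 [0.6362 0.0398] R 15.16068788143753 vs 15 stand [np.float64(0.02909813095929587), np.float64(0.000969109798101279)]
```

All centres agree with the nominal layout and sizes. I'm starting with the flask.

```bash
cat >> h.py <<'E'
import json,os
YAW=np.radians(12.2); Q=quat(YAW+np.pi); FLOOR=.006
OBJ={'fl':((.5844,.0274),.123),'rd':((.6368,-.0097),.118),'sq':((.6157,.0853),.113),'vi':((.6360,.0398),.040)}
TC=np.array([.488,-.264]); TE=np.array([np.cos(.11),np.sin(.11)])
TRAY={'fl':TC-.08*TE,'rd':TC,'sq':TC+.08*TE}
def fz(): 
    return np.mean([arm.read_ft_force()[2] for _ in range(5)])
def go(xy,z,q=Q,v=.25): arm.line_to([*xy,z],velocity=v,ori=q)
def pick(xy,base,h,zs,opening=.62,effort=40,close_to=0.):
    """straight down on xy, grip, rise to zs; returns the TCP position at grip"""
    arm.move_gripper(opening)
    z=base+h+.054
    go(xy,z+.03); go(xy,z,v=.06); arm.pause(.3)
    arm.move_gripper(close_to,effort); arm.pause(.2)
    p=arm.read_tool_pos(); print('grip',np.round(p,4),'open',round(arm.read_opening(),3),'F',np.round(arm.read_finger_force(),1))
    go(p[:2],z+.02,v=.06); go(p[:2],zs); print('lifted open',round(arm.read_opening(),3),'fz',round(fz(),2))
    return [float(a) for a in p]
def setdown(xy,base,g,gbase,zs,opening=.62,v=.25):
    """stand the held thing on base at xy; g = TCP at grip, gbase = floor it stood on"""
    z=base+g[2]-gbase
    go(xy,zs,v=v); go(xy,z+.03,v=.2); go(xy,z+.004,v=.05); arm.pause(.3); f0=fz(); n=0; zc=z+.004
    while n<10:
        zc-=.001; n+=1; go(xy,zc,v=.02); arm.pause(.1)
        if fz()-f0>1.2: break
    p=arm.read_tool_pos(); print('down n',n,np.round(p,4),'z-exp',round(p[2]-z,4),'df',round(fz()-f0,2))
    arm.move_gripper(opening); arm.pause(.2)
    go(p[:2],p[2]+.04,v=.15); go(p[:2],zs)
E
python3 - <<'E'
from h import *
n='fl'; xy,h=OBJ[n]; zs=.12+h+.054
go(xy,zs); g=pick(xy,FLOOR,h,zs); json.dump({n:g},open('g.json','w'))
t=arm.read_time(); setdown(TRAY[n],.003,g,FLOOR,zs); print(t,arm.read_time())
cv2.imwrite('pics/t1.png',snapshot('scene')[40:320,140:540]); 
E
```

```text
grip [0.5847 0.0275 0.1833] open 0.341 F 39.5
lifted open 0.339 fz -2.64
down n 5 [ 0.4086 -0.2728  0.1802] z-exp -0.0 df 8.48
7.625 13.9083
```

View pics/t1.png

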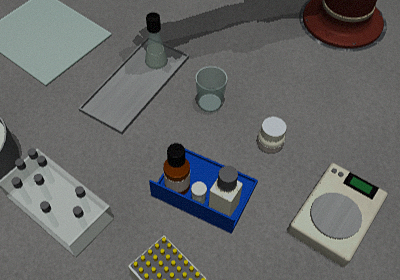

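The flask stands upright on the tray at (155,55), and the others haven't moved. Next are the round and square bottles.

```bash
python3 - <<'E'
from h import *
G=json.load(open('g.json'))
for n in('rd','sq'):
    xy,h=OBJ[n]; zs=.15+h+.054
    go(xy,zs,v=.3); G[n]=g=pick(xy,FLOOR,h,zs); json.dump(G,open('g.json','w'))
    setdown(TRAY[n],.003,g,FLOOR,zs); print(n,arm.read_time())
# look at pan and vial
x=np.array([.5178,.2633])+.055*np.array([np.cos(YAW),np.sin(YAW)])
arm.movep([*x,.275],Q); arm.pause(.5)
p=pose(); I=snapshot('wrist'); cv2.imwrite('pics/pan.png',I); np.save('panp.npy',np.r_[p[0],p[1]]); print(p,arm.read_time())
S=snapshot('scene')[40:320,140:540]; cv2.imwrite('pics/t2.png',np.hstack([I,cv2.copyMakeBorder(S,0,120,0,0,0)])[:, :][:,::1][:600])
cv2.imwrite('pics/t2.png',cv2.resize(cv2.imread('pics/t2.png'),(800,308)))
E
```

```text
grip [ 0.637  -0.01    0.1782] open 0.361 F 39.5
lifted open 0.364 fz -2.34
down n 2 [ 0.488  -0.264   0.1772] z-exp 0.002 df 1.22
rd 23.95
grip [0.6159 0.0855 0.1733] open 0.385 F 39.9
lifted open 0.389 fz -1.67
down n 5 [ 0.5678 -0.2552  0.1703] z-exp 0.0 df 6.64
sq 35.2667
(array([0.57156468, 0.27488092, 0.27502209]), array([-1.06247430e-01,  9.94339722e-01,  2.19303789e-05, -1.80140286e-06])) 37.7417
```

View pics/t2.png

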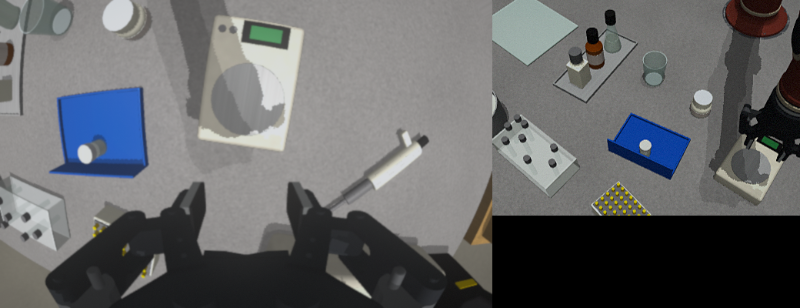

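All three stand upright together on the tray, and the vial is alone in the stand. The pan is near raw pixel (322,129), partly in shadow. I'll crop it to measure its rim.

```bash
python3 - <<'E'
from h import *
I=cv2.imread('pics/pan.png'); C=cv2.resize(I[10:200,250:400],None,fx=3,fy=3,interpolation=cv2.INTER_CUBIC)
g=cv2.createCLAHE(3,(4,4)).apply(cv2.cvtColor(C,cv2.COLOR_BGR2GRAY)); cv2.imwrite('pics/pc.png',g)
E
```

```text
(no output)
```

View pics/pc.png

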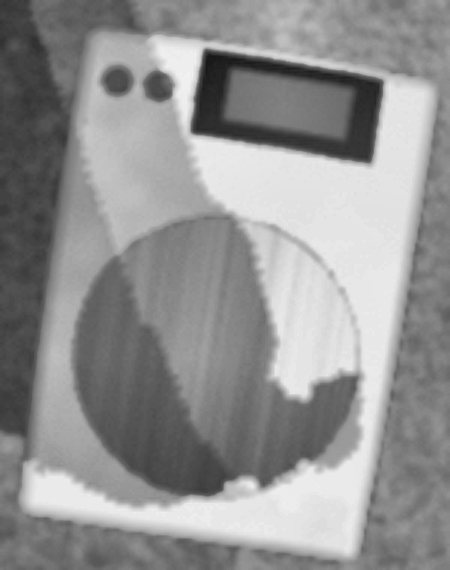

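The pan rim in the crop spans x 73–360 and y 213–496, so its centre is about (216,355). The housing corners are at (90,30), (437,85), (357,557) and (22,513).

```bash
sed -i 's/>1.2: break/>2.5: break/' h.py; python3 - <<'E'
from h import *
np.set_printoptions(precision=4,suppress=True)
P=np.load('panp.npy'); p=(P[:3],P[3:]); w=lambda x,y:(250+x/3-.3,10+y/3-.3)
A=lambda u,z:at('wrist',w(*u),z,p)
l,r,t,b=A((73,350),.048),A((360,352),.048),A((220,213),.048),A((205,496),.048)
print('pan',l,r,t,b,np.linalg.norm(l-r),np.linalg.norm(t-b)); c=np.mean([l,r,t,b],0); k=[A(u,.04) for u in[(90,30),(437,85),(357,557),(22,513)]]
m=np.mean(k,0); print(c,'housing',m,np.linalg.norm(c-m),np.linalg.norm(k[0]-k[3]),np.linalg.norm(k[0]-k[1]))
assert abs(np.linalg.norm(l-r)-.092)<.005
n='vi'; xy,h=OBJ[n]; zs=.244
arm.movep([*xy,zs],Q); g=pick(xy,FLOOR,h,zs,opening=.7)
setdown(c,.048,g,FLOOR,zs,opening=.6); print(arm.read_time())
x=c+.055*np.array([np.cos(YAW),np.sin(YAW)]); arm.movep([*x,.275],Q); arm.pause(.3)
p=pose(); I=snapshot('wrist'); print('vial exp px',pix([*c,.096],p),'at .05',pix([*c,.048],p))
cv2.imwrite('pics/v.png',cv2.resize(I[10:200,250:400],None,fx=3,fy=3,interpolation=cv2.INTER_CUBIC))
E
```

```text
pan [0.5244 0.2201] [0.5056 0.3097] [0.4721 0.2566] [0.5623 0.2713] 0.09162523169422349 0.0913645289895441
[0.5161 0.2644] housing [0.4959 0.2642] 0.020200616425432562 0.16515257684264736 0.11561468550139699
grip [0.6362 0.0398 0.1003] open 0.336 F 39.4
lifted open 0.338 fz -2.38
down n 5 [0.5162 0.2645 0.1422] z-exp -0.0 df 5.21
48.0417
vial exp px [319.582  133.0079] at .05 [319.6053 130.3895]
```

View pics/v.png

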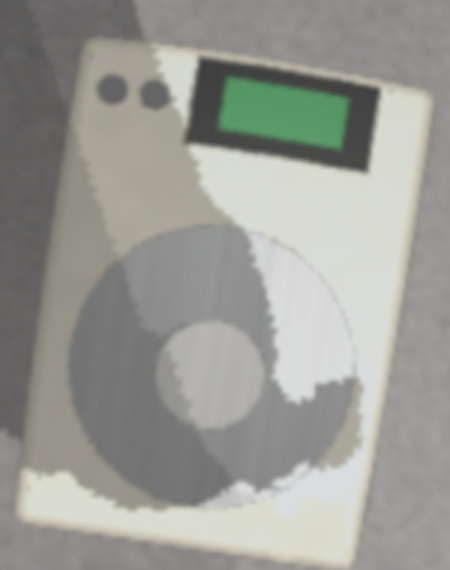

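The vial stands upright within about 1.5 mm of the pan's centre: its cap is at (211,375) in the crop, against about (211,366) for the pan. Now I'll put the three back, rear ones first.

```bash
python3 - <<'E'
from h import *
G=json.load(open('g.json'))
for n in('sq','rd','fl'):
    h=OBJ[n][1]; zs=.15+h+.054
    arm.movep([*TRAY[n],zs],Q); g=pick(TRAY[n],.003,h,zs)
    setdown(G[n][:2],FLOOR,g,.003,zs); print(n,arm.read_time())
P=np.load('w1p.npy'); arm.movep([.6600,.0433,.275],Q); arm.pause(.5)
p=pose(); I=snapshot('wrist'); cv2.imwrite('pics/w2raw.png',I); print(P,p,arm.read_time()); np.save('w2p.npy',np.r_[p[0],p[1]])
cv2.imwrite('pics/w2.png',cv2.resize(I[60:310,195:445],None,fx=2.4,fy=2.4,interpolation=cv2.INTER_CUBIC))
E
```

```text
grip [ 0.5678 -0.2552  0.1703] open 0.394 F 39.9
lifted open 0.383 fz -1.87
down n 5 [0.6162 0.0856 0.1733] z-exp -0.0 df 7.33
sq 60.5917
grip [ 0.4882 -0.2643  0.1753] open 0.364 F 39.5
lifted open 0.364 fz -1.63
down n 5 [ 0.6374 -0.01    0.1782] z-exp -0.0001 df 6.53
rd 71.7167
grip [ 0.4087 -0.2729  0.1803] open 0.339 F 39.9
lifted open 0.336 fz -2.86
down n 5 [0.585  0.0275 0.1833] z-exp 0.0 df 7.74
fl 83.0083
[ 6.60084755e-01  4.30284782e-02  2.77217972e-01 -1.05808566e-01
  9.94385169e-01 -7.82293031e-05  1.63607818e-03] (array([0.65987209, 0.0432025 , 0.27562317]), array([-1.06197760e-01,  9.94344949e-01, -7.12317705e-06,  3.96674562e-04])) 84.0167
```

View pics/w2.png

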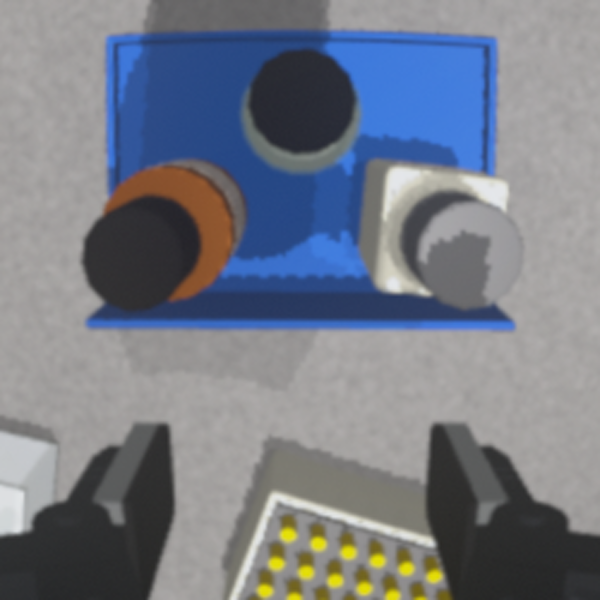

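All three are back upright. Against the first picture, every cap moved only with the camera's own ~4 px shift, so they are within about 1 mm. I'll do a last check that nothing else moved, then hand in.

```bash
python3 - <<'E'
from h import *
from station import ticket
arm.movep([.5,.45,.36],Q); arm.pause(.5)
T=snapshot('top'); a=cv2.cvtColor(cv2.imread('pics/top0.png'),6).astype(np.float32); b=cv2.cvtColor(T,6).astype(np.float32)
for n,(u,v),r in [('beaker',(359,295),26),('jar',(275,296),22),('tip',(257,121),38),('stand',(292,208),52)]:
    s=np.s_[v-r:v+r,u-r:u+r]; print(n,cv2.phaseCorrelate(a[s].copy(),b[s].copy()))
cv2.imwrite('pics/end.png',T[60:360,110:500])
print(arm.read_time())
E
```

```text
beaker ((0.0547104298291039, 0.032888462745717106), 0.8857510611517112)
jar ((0.47978698135143105, 0.5039304289369895), 1.0496775864966121)
tip ((0.00304285121746517, 0.030798137573107454), 0.9485791829228402)
stand ((-0.1615991435771491, -0.43735460187073727), 0.8197281734279481)
86.2
```

View pics/end.png

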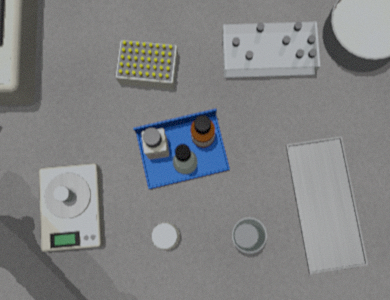

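The final view shows the vial on the pan at (65,194), the three back in the stand, the tray empty, and the beaker, jar and tip box where they were.

```bash
python3 -c "
from station import ticket; print(ticket.finish_job())"
```

```text
the job is handed in; nothing more can be done
None
```

The vial is standing on the balance pan, about 1.5 mm from its centre, the round bottle, square bottle and flask are each back within about 1 mm of where they started, and the job was handed in at about 86 s of the 141 s allowed.

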